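# Right the fallen jar, lock its lid and secure it in the rack

### The arm

A 7-joint arm with a two-finger parallel gripper is mounted at the origin on the work surface; the furniture and walls round the work are solid. World frame = base frame: x ahead of the robot, y to its left, z up, the work surface at z = 0. Lengths are in mm, angles in rad, forces in N, time in s.
With the tool pointing down it reaches from about 400 to 875 mm from the base axis. Payload 19.3 kg.
Tool frame: the origin (TCP) lies at the very end of the fingers, on their centre line; the grasp point (between the pads) lies 19 mm behind it (grip_point_offset is the z of the grasp point in the tool frame, in mm); z points along the fingers, y is the line along which they close (so a half turn about z gives the same grasp; the last joint's range is limited). The gripper opens to 85 mm and grips with 20 to 120 N. Pads are 22 mm wide; open, the fingers measure 114 mm over their backs; the gripper's body (76 mm by 85 mm) begins 54 mm behind the grasp point. The pads swing forward as they close: fully open they stand 13 mm farther back than shut.
Start: joints at [1.152, 0.521, -0.036, 1.599, 0.021, 1.021, -0.113], TCP at [213.578, -587.366, 231.291] pointing down, gripper open.
Joint ranges: [-2.91, 2.91], [-0.3, 2.13], [-1.5, 1.42], [0.17, 2.43], [-1.26, 4.41], [0.16, 1.93], [-2.52, 2.52]. Speed limits (rad/s): [1.89, 1.89, 2.39, 2.39, 3.01, 3.01, 3.01].

### API

Orientations are given as a 3x3 rotation matrix whose columns are the frame's x, y, z axes.
In Python, from workcell import movep, movel, goto_joints, open_gripper, clamp, wait, inverse_kinematics, read_state, camera, PlanningError, finish_job, grip_point_offset gives the robot as it stands. Calls block until the motion is done:
- movep(position, orientation): joint-space move of the TCP to a pose.
- movel(position, frame=None, max_speed=150, guard=None): straight line of the TCP; frame=None keeps the orientation; max_speed is the mean speed in mm/s. With guard (N) it stops when the force on the tool has changed by that much, and returns True; else False.
- goto_joints(angles): joint-space move.
- open_gripper() and clamp(): open the fingers fully, or close them until they stop; the grip force is fixed at half the most.
- wait(seconds).
- inverse_kinematics(position, orientation): joint angles nearest the present ones, or None.
- read_state(): the state.
- camera(name): name is "scene" or "top" or "wrist"; returns a dict with "image" (400x640x3 uint8, blue, green, red), "range_z" (400x640 float32, mm along the optical axis (not along the pixel's ray), 0 where there is no reading), "fx", "fy", "cx", "cy" (pixels), "dist_coeffs" ([k1, k2, p1, p2, k3] as OpenCV has them; the pictures are not rectified), "cam_to_world" (4x4, takes a point from camera to world coordinates). Camera axes: x right, y up, looking along -z (the intrinsics and any distortion apply to the point x, -y, -z); pixel columns grow to the right and rows downward; lengths in mm; the calibration is good to about 2 mm. A picture is of the moment at which its call begins.
A pose or a line that the arm cannot do raises PlanningError and nothing moves.
- finish_job(): hands the job in; it is judged then, once.
The state is a dict: "time": time; "qpos": joint angles; "qvel": joint speeds; "joint_efforts": joint torques, N m; "eef_pos": TCP position; "tool_rot": TCP orientation; "ft_force": force on the tool from outside, world axes, zero at the start; "torque": the same for the moment, N m; "finger_gap": finger opening in mm; "gripper_force": force on a finger pad.
Only numpy, scipy, OpenCV 4.12 (cv2) and the standard library are available. Lean on these libraries where they do the work, as an engineer would, in place of code of your own. Each camera call takes 0.05 s, during which the arm holds its last target. There are 200 camera calls.

### The job

The amber jar lying on the worktop has toppled with its lid loose. Stand it upright in the empty bay of the wooden jar rack without dropping it; then, with the bay keeping the jar from turning, twist its white lid clockwise as far as it goes; finally swing the rack's steel keeper bar fully up in front of the jars. Leave the second jar in its bay, and do not knock or push about the sugar shaker and the foil cup.

Things in the scene. Friction and masses are not known exactly. Their poses are not given: they have to be found in the camera images.
- jar: fallen jar, amber glass: square body 60 x 60 mm, 90 mm tall, then a neck and a round ribbed white lid (54 mm across) from 98 to 126 mm; about 0.34 kg. Origin: centre of its foot; z runs from foot to lid, x and y are square to the side faces. Starts lying with its +x face up: origin 30 mm above the worktop, z level.
- jar_lid (a joint): turn of the fallen jar's twist-lock lid about the jar's z axis, rad: 0 = fully tight (hard stop; the lid's small red pointer then points to the label face), grows as it is loosened (anticlockwise seen from above the lid) up to 1.5; it stays where it is left (friction 0.08 N m). The lid does not rise or come off.
- lid_top (a point): centre of the top face of the fallen jar's lid, 126 mm along the jar's z from its foot; the lid's round side (54 mm diameter) reaches 28 mm below this
- rack: pale wooden jar rack fixed to the worktop, 100 (x) x 188 (y) mm; floor 12 mm thick, end cheeks, back panel and divider 46 mm high, front open. Origin: centre of its underside; x points to its back, -x (front) to the robot, z up. Two bays 70 mm wide (y), 71 mm from keeper to back panel (x), centred 45 mm either side of the middle.
- free_bay (a point): centre of the empty bay's floor (12 mm above the worktop), 45 mm to the rack's +y; axes as the rack
- keeper (a joint): angle of the keeper bar, rad: 0 = fully up (its arms vertical, hard stop), grows as it swings forward and down towards the robot, up to 1.3; it stays where it is left
- keeper_bar (a point): middle of the keeper's cross bar: a steel rod 7 mm in diameter and 195 mm long across the rack's width with a black 12 mm sleeve 50 mm long at the middle; 72 mm from its hinge
- keeper_hinge (a point): middle of the keeper's hinge line, 44 mm in front of the rack's middle and 22 mm above the worktop; the hinge line runs along the rack's y; axes as the rack
- second_jar: bystander: a like jar with its lid tight, standing upright in the rack's other bay (-y); 126 mm tall, origin at the centre of its underside
- shaker: bystander: clear sugar shaker with a grey domed top, 44 mm in diameter, 90 mm tall, standing on the worktop; origin at the centre of its underside
- cup: bystander: white empty fluted foil baking cup, 85 mm across, 48 mm tall, standing on the worktop; origin at the centre of its underside
Mind the look-alikes: they are no part of the job. Leave any yellow look-alike of the rack alone.

How it is judged:
By the outcome, as a careful person would: the job done as asked, in the order asked, and still so for the second after the job is handed in, with the robot touching nothing.
It also fails if it takes over 64 s, if anything falls off the work surface, if the arm or the gripper's body presses on something with over 40 N, if the wrist force passes 120 N, or if a joint passes its speed limit or range.

## Working session

There is one attempt and no reset: what is moved stays moved. The work goes in short steps, each a Python script; the robot and the scene stay as the last script left them, time stands still between calls to the robot, and variables do not carry over. Pictures are saved under pics/ and viewed, at most 12 in all, crops included, and the job is handed in when it is done.

```bash
mkdir -p pics; ls
cat > h.py <<'E'
import numpy as np, cv2
from workcell import *
def cloud(c):
    H,W=c["range_z"].shape
    u,v=np.meshgrid(np.arange(W),np.arange(H))
    K=np.array([[c["fx"],0,c["cx"]],[0,c["fy"],c["cy"]],[0,0,1.]])
    p=cv2.undistortPoints(np.stack([u,v],-1).reshape(-1,1,2).astype(np.float64),K,np.array(c["dist_coeffs"],float)).reshape(H,W,2)
    z=c["range_z"].astype(float)
    P=np.stack([p[...,0]*z,-p[...,1]*z,-z],-1)
    T=np.array(c["cam_to_world"]); Pw=P@T[:3,:3].T+T[:3,3]
    Pw[z==0]=np.nan
    return Pw
def ray(c,u,v):
    K=np.array([[c["fx"],0,c["cx"]],[0,c["fy"],c["cy"]],[0,0,1.]])
    p=cv2.undistortPoints(np.array([[[u,v]]],float),K,np.array(c["dist_coeffs"],float)).ravel()
    T=np.array(c["cam_to_world"]); return T[:3,3],T[:3,:3]@np.array([p[0],-p[1],-1])
def save(c,n):
    np.savez("c_%s.npz"%n,**{k:np.array(c[k]) for k in c}); cv2.imwrite("pics/%s.png"%n,c["image"])
def load(n): 
    d=np.load("c_%s.npz"%n); return {k:d[k] for k in d}
E
python3 - <<'E'
from h import *
for n in("scene","top"):
    c=camera(n); save(c,n+"0"); print(n,c["cam_to_world"],c["fx"])
s=read_state(); print(s["time"],s["finger_gap"],s["tool_rot"],grip_point_offset)
E
```

```text
pics
scene [[-6.68729691e-01  5.62171914e-01 -4.86583331e-01 -1.23492008e+01]
 [-7.43495730e-01 -5.02251607e-01  4.41539832e-01  4.57811353e+02]
 [ 3.83403205e-03  6.57043424e-01  7.53842980e-01  9.13472428e+02]
 [ 0.00000000e+00  0.00000000e+00  0.00000000e+00  1.00000000e+00]] 449.133922886679
top [[ 3.12653729e-02  9.76258118e-01 -2.14342164e-01  2.90009512e+02]
 [-9.99505219e-01  2.98010241e-02 -1.00606044e-02 -8.77688356e+00]
 [-3.43413073e-03  2.14550660e-01  9.76706825e-01  1.09829496e+03]
 [ 0.00000000e+00  0.00000000e+00  0.00000000e+00  1.00000000e+00]] 366.9014479543798
0.1 85.81971312404406 [[ 9.39784793e-01  3.41766567e-01 -3.95992632e-04]
 [ 3.41766791e-01 -9.39784354e-01  9.10743561e-04]
 [-6.08859794e-05 -9.91240080e-04 -9.99999507e-01]] -18.700000000000003
```

View pics/scene0.png

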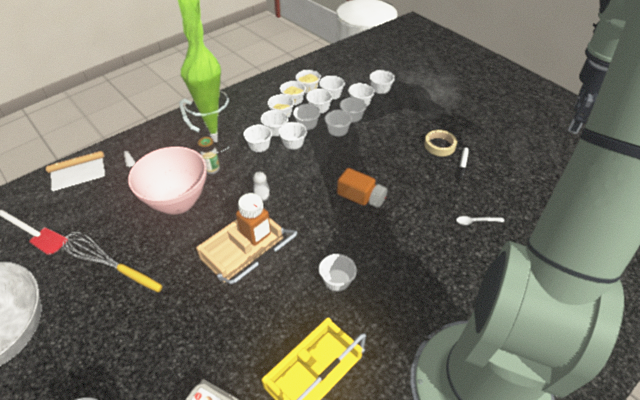

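View pics/top0.png

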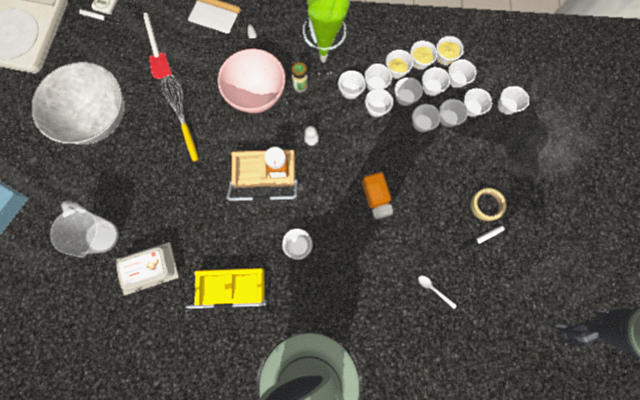

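The wooden rack is at about (262,172) in the top view, with the second jar in its right bay and the left bay empty. The fallen jar lies at about (377,193) with its lid towards the robot. The cup is at (297,243), the shaker at (311,135) and the yellow decoy at (229,288).

Run:
```python
from h import *
c=load("top0"); P=cloud(c); S=load("scene0"); Q=cloud(S)
def crop(im,x0,y0,w,h,k): return cv2.resize(im[y0:y0+h,x0:x0+w],None,fx=k,fy=k,interpolation=cv2.INTER_CUBIC)
a=crop(c["image"],215,140,100,65,4); b=crop(c["image"],345,160,65,65,4)
d=crop(S["image"],190,185,120,100,4);e=crop(S["image"],325,160,70,60,4)
out=np.zeros((260+400,800,3),np.uint8)
out[:260,:400]=a; out[:260,410:670]=b; out[260:660,:480]=d; out[260:500,500:780]=e
cv2.imwrite("pics/crop0.png",cv2.resize(out,(727,600)))
def pts(P,I,box,zr):
    x0,x1,y0,y1=box
    m=(P[...,0]>x0)&(P[...,0]<x1)&(P[...,1]>y0)&(P[...,1]<y1)&(P[...,2]>zr[0])&(P[...,2]<zr[1])
    return P[m]
for n,A in(("top",P),("scene",Q)):
    for nm,(u,v) in {"jar":(377,192),"lid":(382,211),"rackbay":(247,170),"cup":(297,243),"shk":(311,135),"2jar":(275,157)}.items():
        if n=="top": print(nm,A[v,u].round())
    for (nm,box,zr) in [("jar",(370,580,-260,-110),(15,150))]:
        p=pts(A,None,box,zr); print(n,nm,len(p),p.mean(0).round(1),np.percentile(p[:,2],[1,50,90,99]).round(1))
        hi=p[(p[:,2]>45)]
        r=cv2.minAreaRect(hi[:,:2].astype(np.float32)); print(r)
```

```text
jar [ 539. -181.   58.]
lid [ 484. -195.   56.]
rackbay [608. 212.  10.]
cup [389.  49.  -0.]
shk [699.  16.  85.]
2jar [610. 111. 137.]
top jar 838 [ 526.  -182.4   53.1] [18.9 56.7 60.6 63.2]
((530.3895874023438, -186.17037963867188), (119.78467559814453, 59.670833587646484), 17.545183181762695)
scene jar 1103 [ 522.6 -175.7   47.5] [16.  53.2 59.9 62.6]
((528.8905029296875, -186.1356201171875), (123.9924545288086, 63.66930389404297), 18.66442108154297)
```

View pics/crop0.png

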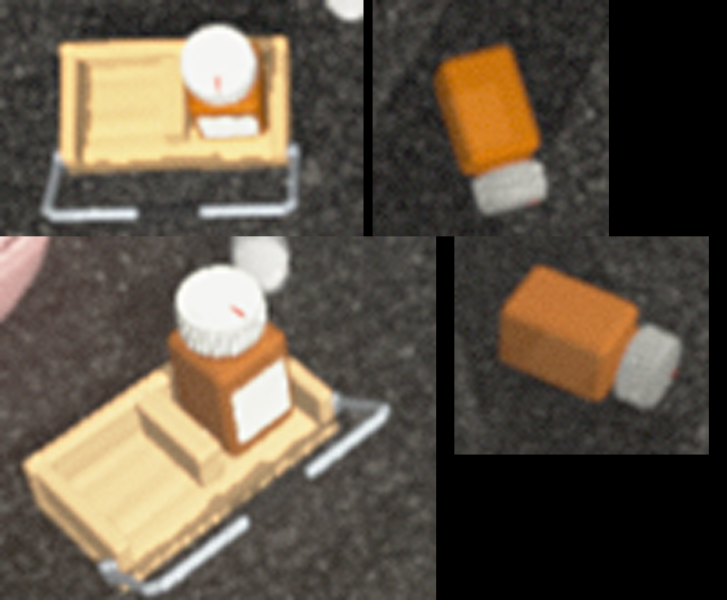

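The crops show the jar's plain +x face up with no label on the visible sides, a pale lid with a red pointer, the keeper bar down in front of the rack, and the second jar's label facing front.

```bash
cat > fit.py <<'E'
from h import *
from scipy.optimize import minimize
def rack(P):
    m=(np.abs(P[...,2]-46)<4)&(P[...,0]>540)&(P[...,0]<680)&(P[...,1]>40)&(P[...,1]<270)
    p=P[m][:,:2]
    # template of wall tops (rack frame): cheeks, divider, back; maximise points inside
    def sc(q):
        x,y,t=q; d=(p-[x,y]); c,s=np.cos(t),np.sin(t); X=d@[c,s]; Y=d@[-s,c]
        dx=np.maximum(np.abs(X)-50,0); dy=np.abs(np.abs(Y)-87)-7
        cheek=np.hypot(dx,np.maximum(dy,0)); div=np.hypot(dx,np.maximum(np.abs(Y)-10,0))
        back=np.hypot(np.maximum(np.abs(X-42)-8,0),np.maximum(np.abs(Y)-94,0))
        return np.minimum(np.minimum(np.minimum(cheek,div),back),8).mean()
    best=min((minimize(sc,[x,y,t],method="Nelder-Mead") for x in(600,620) for y in(140,160) for t in(-.05,.05)),key=lambda r:r.fun)
    return len(p),best.x.round(3),round(best.fun,2),p
E
python3 - <<'E'
from fit import *
for n in("top0","scene0"):
    c=load(n);P=cloud(c)
    k=rack(P); print(n,k[:3],cv2.minAreaRect(k[3].astype(np.float32)))
    z=P[...,2]
    for nm,b,zr in [("lid2",(560,660,70,150),(130,145)),("shk",(650,740,-20,60),(20,100)),("cup",(340,450,-10,100),(35,60)),("floor",(580,630,185,225),(2,20)),("bar",(480,560,60,270),(25,60))]:
        m=(P[...,0]>b[0])&(P[...,0]<b[1])&(P[...,1]>b[2])&(P[...,1]<b[3])&(z>zr[0])&(z<zr[1]); p=P[m]
        if len(p)>3: print(nm,len(p),np.median(p,0).round(1),p.min(0).round(),p.max(0).round())
    m=(P[...,0]>370)&(P[...,0]<600)&(P[...,1]>-260)&(P[...,1]<-110)&(z>54)&(z<66);p=P[m]
    print("jartop",len(p),np.median(p[:,2]),cv2.minAreaRect(p[:,:2].astype(np.float32)))
# IK feasibility
ax=lambda v:np.array(v,float)/np.linalg.norm(v)
th=np.radians(18.)
d=np.array([-np.cos(th),-np.sin(th),0]); up=np.array([0,0,1.])
jp=np.array([540,-183,30.])
for al in(0,20,40):
  a=np.radians(al)
  for sg in(1,-1):
    zt=-np.cos(a)*up-np.sin(a)*d; yt=sg*np.cross(up,d); R=np.stack([np.cross(yt,zt),yt,zt],1)
    q=inverse_kinematics(jp-zt*(grip_point_offset),R); print("pick",al,sg,None if q is None else np.round(q,2))
for al in(0,20,40):
  for yaw in(0,45,90,-45,-90,180):
   a=np.radians(al); f=np.array([np.cos(np.radians(yaw)),np.sin(np.radians(yaw)),0])
   for sg in(1,-1):
    zt=np.cos(a)*f-np.sin(a)*up; yt=sg*np.cross(up,f); R=np.stack([np.cross(yt,zt),yt,zt],1)
    q=inverse_kinematics(np.array([608,205,90.])-zt*(grip_point_offset),R); 
    if q is not None:print("place",al,yaw,sg,np.round(q,2))
E
```

```text
top0 (520, array([6.09481e+02, 1.61051e+02, 6.60000e-02]), np.float64(0.34)) ((598.442626953125, 156.23834228515625), (119.78096008300781, 195.77215576171875), 2.8302416801452637)
lid2 302 [610.4 114.  137.5] [585.  87. 130.] [639. 143. 142.]
shk 203 [702.2  19.1  74.6] [692.  -2.  21.] [726.  38.  91.]
cup 196 [384.7  53.3  44.6] [343.   8.  35.] [423.  89.  51.]
floor 198 [604.9 205.   11.2] [582. 185.   6.] [630. 225.  16.]
bar 52 [546.3 251.4  41.5] [517.  60.  28.] [560. 258.  58.]
jartop 633 58.38779173564353 ((533.2067260742188, -185.30392456054688), (124.71575164794922, 59.21999740600586), 18.121063232421875)
scene0 (652, array([6.08247e+02, 1.58932e+02, 5.60000e-02]), np.float64(0.75)) ((603.0548706054688, 156.71539306640625), (204.77017211914062, 110.27542114257812), 86.828369140625)
lid2 357 [607.2 116.6 137.1] [583.  88. 130.] [637. 142. 141.]
shk 323 [699.6  24.7  58.3] [687.  -2.  21.] [723.  39.  92.]
cup 299 [391.3  31.9  45.2] [341.   5.  35.] [422.  86.  52.]
floor 274 [604.2 205.7  12.5] [580. 186.   7.] [630. 225.  17.]
bar 95 [553.3 248.2  40.9] [508.  60.  27.] 
[... 1644 characters left out ...]
 40 0 1 [ 0.01  0.93 -0.87  2.22  2.23  1.19 -0.85]
place 40 0 -1 [-0.29  0.79 -0.45  2.23  2.28  0.96  2.01]
place 40 45 1 [ 0.66  1.23 -1.27  2.16  2.38  0.59  0.28]
place 40 45 -1 [ 0.29  0.85 -0.66  2.18  3.33  0.47  2.15]
place 40 90 1 [ 0.04  0.88 -0.12  1.77 -1.15  0.88 -2.24]
place 40 90 -1 [ 0.4   0.98 -0.68  1.75 -0.6   0.61  0.49]
place 40 -45 1 [-0.38  0.93 -0.62  1.84  1.47  1.38 -1.08]
place 40 -45 -1 [-0.35  0.94 -0.66  1.84  1.49  1.41  2.06]
place 40 -90 1 [-0.57  1.04 -0.25  1.32  0.79  1.57 -1.11]
place 40 -90 -1 [-0.27  1.19 -0.87  1.3   1.19  1.91  1.86]
place 40 180 1 [-0.25  1.24 -0.15  0.84 -0.14  1.9  -1.92]
place 40 180 -1 [-0.15  1.26 -0.45  0.83  0.07  1.91  1.08]
```

```bash
cat > plan.py <<'E'
from h import *
up=np.array([0,0,1.]); 
th=np.radians(17.5); d=np.array([-np.cos(th),-np.sin(th),0])
foot=np.array([532,-185.5,30])-63*d
AL=np.radians(30); SG=1
rk=np.array([608.9,160.,0]); yaw=0.061
rx=np.array([np.cos(yaw),np.sin(yaw),0]); ry=np.array([-np.sin(yaw),np.cos(yaw),0])
G=-grip_point_offset
def Rpick(): 
    zt=-np.cos(AL)*up-np.sin(AL)*d; yt=SG*np.cross(up,d); return np.stack([np.cross(yt,zt),yt,zt],1)
def Rplace(f):
    zt=np.cos(AL)*f-np.sin(AL)*up; yt=SG*np.cross(up,f); return np.stack([np.cross(yt,zt),yt,zt],1)
E
python3 - <<'E'
from plan import *
for n in("top0","scene0"):
    P=cloud(load(n)); D=P-rk; X=D@rx;Y=D@ry;Z=P[...,2]
    for y0 in(30,45,60):
        m=(np.abs(Y-y0)<6)&(np.abs(X)<130); o=np.argsort(X[m]); print(n,y0,[(int(a),int(b)) for a,b in zip(X[m][o],Z[m][o])][::2])
    m=(np.abs(X-5)<6)&(Y<110)&(Y>-14); o=np.argsort(Y[m]); print("y",[(int(a),int(b)) for a,b in zip(Y[m][o],Z[m][o])][::2])
    m=(X<-60)&(X>-140)&(np.abs(Y)<110)&(Z>20)&(Z<60); o=np.argsort(Y[m]); print("bar",[tuple(int(v) for v in t) for t in np.stack([X[m],Y[m],Z[m]],1)[o]][::2])
q0=read_state()["qpos"]
for SG_ in(1,-1):
  for al in(20,30,40):
    import plan; plan.SG=SG_; plan.AL=np.radians(al)
    R=plan.Rpick(); p=foot+62*d+[0,0,2]
    print(SG_,al,[None if (q:=inverse_kinematics(p+R[:,2]*(G-b),R)) is None else np.round(q,2) for b in(0,100)])
    R=plan.Rplace(-ry); p=rk+45*ry+up*74
    print("   ",[None if (q:=inverse_kinematics(p+R[:,2]*G+[0,0,b],R)) is None else np.round(q,2) for b in(0,90)])
E
```

```text
top0 30 [(-128, 3), (-127, -1), (-124, -1), (-124, -2), (-121, -1), (-121, -2), (-118, -1), (-118, -1), (-116, 2), (-115, 0), (-112, 0), (-112, 0), (-109, 0), (-109, 0), (-107, 3), (-106, 0), (-105, 68), (-103, 1), (-103, 0), (-102, 68), (-101, 66), (-100, 71), (-99, 69), (-99, 66), (-98, 65), (-97, 1), (-96, 67), (-93, -2), (-93, -3), (-78, 0), (-77, -2), (-75, 0), (-74, -2), (-72, 0), (-71, -3), (-68, -1), (-68, -1), (-65, 0), (-64, -4), (-62, 0), (-61, -3), (-59, 0), (-58, -4), (-55, -1), (-53, 2), (-52, -3), (-50, 1), (-49, -1), (-49, 11), (-49, -2), (-47, 13), (-46, 10), (-43, 13), (-42, 10), (-40, 13), (-40, 11), (-37, 13), (-36, 11), (-33, 11), (-33, 10), (-31, 15), (-30, 10), (-28, 13), (-27, 10), (-24, 11), (-24, 11), (-21, 14), (-20, 9), (-18, 13), (-17, 9), (-15, 15), (-14, 9), (-12, 16), (-11, 10), (-9, 14), (-7, 9), (-5, 13), (-4, 10), (-2, 13), (-1, 10), (0, 13), (2, 8), (4, 11), (5, 9), (7, 11), (8, 8), (10, 13), (11, 10), (13, 12), (16, 14), (17, 11), (20, 11), (20, 11), (23, 13), (24, 8), (27, 11), (29, 13), (30, 11), (33, 12), (34, 9), (36, 20), (37, 19), (37, 18), 
[... 13657 characters left out ...]
62,  2.08,  1.14,  0.22,  1.17]), array([ 0.96,  0.6 , -0.75,  2.11,  0.58,  0.33,  1.7 ])]
    [array([-0.65,  1.23, -0.24,  1.22,  0.96,  1.83,  2.  ]), array([-0.65,  1.09, -0.24,  1.26,  0.95,  1.89,  2.07])]
-1 30 [array([ 1.29,  1.2 , -1.28,  2.15,  1.76,  0.69,  0.88]), array([ 1.3 ,  0.77, -1.08,  2.22,  1.33,  0.3 ,  1.12])]
    [array([-0.41,  1.21, -0.66,  1.28,  1.16,  1.91,  1.89]), array([-0.51,  1.04, -0.45,  1.3 ,  0.99,  1.85,  2.02])]
-1 40 [array([ 1.38,  1.29, -1.27,  2.21,  2.05,  0.6 ,  0.74]), array([ 1.51,  0.99, -1.26,  2.3 ,  1.87,  0.36,  0.78])]
    [array([-0.27,  1.2 , -0.87,  1.35,  1.22,  1.88,  1.86]), array([-0.27,  1.07, -0.87,  1.35,  1.15,  1.93,  1.93])]
```

```bash
sed -i 's/radians(30); SG=1/radians(25); SG=1/' plan.py
python3 - <<'E'
from plan import *
R=Rpick(); g=foot+62*d+[0,0,2]
f=-ry
for al in(25,30,35):
    import plan; plan.AL=np.radians(al); Rp=plan.Rplace(f)
    print(al,[None if (q:=inverse_kinematics(rk+45*ry+2*rx+up*(74+b)+Rp[:,2]*G,Rp)) is None else np.round(q,2) for b in(60,120,180)])
pre=g+R[:,2]*(G-90)
movep(pre,R); print(read_state()["time"])
c=camera("wrist"); save(c,"w1")
P=cloud(c); Z=P[...,2]
m=(P[...,0]>370)&(P[...,0]<620)&(P[...,1]>-270)&(P[...,1]<-100)&(Z>53)&(Z<66);p=P[m]
print(len(p),cv2.minAreaRect(p[:,:2].astype(np.float32)) if len(p) else 0, np.median(p[:,2]) if len(p) else 0, g)
s=read_state(); print(s["eef_pos"],pre,s["qpos"])
E
```

```text
25 [array([-0.62,  1.1 , -0.28,  1.27,  0.94,  1.81, -1.1 ]), array([-0.54,  1.03, -0.42,  1.27,  1.01,  1.93, -1.09]), array([-0.64,  0.94, -0.24,  1.27,  0.91,  1.9 , -0.97])]
30 [array([-0.59,  1.06, -0.3 ,  1.3 ,  0.91,  1.75, -1.1 ]), array([-0.51,  1.  , -0.45,  1.3 ,  0.99,  1.88, -1.09]), array([-0.52,  0.92, -0.44,  1.28,  0.97,  1.92, -1.02])]
35 [array([-0.56,  1.02, -0.33,  1.33,  0.89,  1.69, -1.1 ]), array([-0.47,  0.97, -0.49,  1.32,  0.97,  1.82, -1.09]), array([-0.43,  0.91, -0.59,  1.29,  1.  ,  1.93, -1.05])]
1.925
14126 ((531.9315795898438, -188.35702514648438), (124.27511596679688, 59.37240219116211), 17.081838607788086) 59.25028292628369 [ 532.95371695 -185.1992942    32.        ]
[ 504.37161462 -195.05508233   96.84098552] [ 504.2156673  -194.26036645   96.61974522] [ 0.62028693  0.53093104 -0.24042686  2.18690336 -1.00714919  0.19780172
  0.13632666]
```

View pics/w1.png

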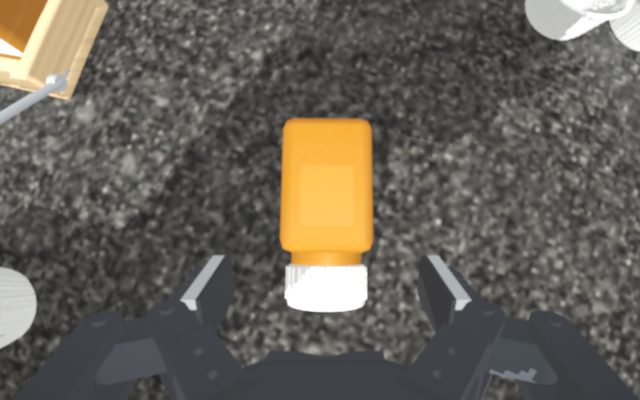

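The jar is centred between the fingers, with its body at (327,185) and lid at (327,287).

```bash
sed -i 's/532,-185.5,30/532,-187,30/; s/radians(17.5)/radians(17.3)/' plan.py
python3 - <<'E'
from plan import *
R=Rpick(); g=foot+62*d+[0,0,2]
def st(t): s=read_state(); print(t,round(s["time"],2),s["eef_pos"].round(1) if hasattr(s["eef_pos"],'round') else s["eef_pos"],round(s["finger_gap"],1),round(float(np.max(s["gripper_force"])),1),np.round(s["ft_force"],1))
print(movel(g+R[:,2]*G,R,guard=15)); st("in")
clamp(); st("clamp")
movel(g+R[:,2]*G+[0,0,60]); st("up")
print(np.round(read_state()["qpos"],2))
f=-ry
for b in(70,100,130,160):
    Rp=Rplace(f); q=inverse_kinematics(rk+45*ry+2*rx+up*(76+b)+Rp[:,2]*G,Rp); print(b,None if q is None else np.round(q,2))
E
```

```text
Traceback (most recent call last):
workcell.PlanningError: the arm cannot follow that straight line within its joint ranges
```

The straight line is blocked by a wrist limit, so I'll switch arm branch with a 30° lean and grip a little higher.

```bash
sed -i 's/radians(25); SG=1/radians(30); SG=-1/' plan.py
cat >> plan.py <<'E'
LZ,LX=56,8   # grip point in the jar frame: along z, along x
g=foot+LZ*d+LX*up
def st(t): s=read_state(); print(t,round(s["time"],2),np.round(s["eef_pos"],1),round(s["finger_gap"],1),np.round(s["gripper_force"],1),np.round(s["ft_force"],1),np.round(s["qpos"],2))
E
python3 - <<'E'
from plan import *
R=Rpick()
e=np.array(read_state()["eef_pos"]); movel(e+[0,0,90])
q=np.array(inverse_kinematics(g+R[:,2]*G,R)); print(q.round(2))
if q[4]>1:
    q[1]-=.5; goto_joints(q); st("mid")
    print("pre",np.round(inverse_kinematics(g+R[:,2]*(G-80),R),2),np.round(inverse_kinematics(g+R[:,2]*G,R),2))
    movep(g+R[:,2]*(G-80),R); st("pre")
    print(movel(g+R[:,2]*G,R,guard=15)); st("in")
E
```

```text
[ 1.28  1.19 -1.28  2.14  1.74  0.68  0.89]
mid 4.97 [ 576.9 -280.2  217.3] 85.3 0.0 [-0.4 -0.3  0.1] [ 1.28  0.69 -1.28  2.14  1.74  0.68  0.89]
pre [ 1.34  0.92 -1.23  2.19  1.47  0.48  1.02] [ 1.22  1.09 -1.16  2.14  1.75  0.55  0.82]
pre 5.67 [ 510.2 -194.4   91.9] 85.3 0.0 [-0.5  0.2  0.9] [ 1.34  0.92 -1.23  2.19  1.47  0.48  1.02]
False
in 6.35 [ 547.9 -182.3   22.9] 85.6 0.0 [ 0.3 -0.  -0.1] [ 1.22  1.07 -1.15  2.14  1.75  0.53  0.81]
```

Run:
```python
from plan import *
clamp(); st("clamp")
e=np.array(read_state()["eef_pos"]); 
for h in(150,110,70):
    try: movel(e+[0,0,h]); break
    except PlanningError as x: print(h,x)
st("up")
Rp=Rplace(-ry)
for b in(60,90,120,150):
    q=inverse_kinematics(rk+45*ry+2*rx+up*(12+LZ+b)+ry*LX+Rp[:,2]*G,Rp); print(b,None if q is None else np.round(q,2))
save(camera("scene"),"s1"); cv2.imwrite("pics/s1c.png",cv2.resize(cv2.imread("pics/s1.png")[100:280,180:480],None,fx=2,fy=2))
```

```text
clamp 6.71 [ 547.7 -182.8   22.8] 59.6 63.1 [-6.6 -2.4 12.1] [ 1.22  1.08 -1.15  2.14  1.75  0.53  0.81]
up 7.87 [ 547.4 -182.8  172.1] 59.2 64.9 [-0.1 -0.7 -3.1] [ 1.35  0.84 -1.38  2.09  1.15  0.6   1.23]
60 [-0.52  1.09 -0.45  1.28  1.    1.83  1.99]
90 [-0.52  1.05 -0.45  1.28  0.99  1.85  2.02]
120 [-0.52  1.01 -0.45  1.28  0.98  1.88  2.05]
150 [-0.52  0.98 -0.45  1.28  0.98  1.9   2.08]
```

View pics/s1c.png

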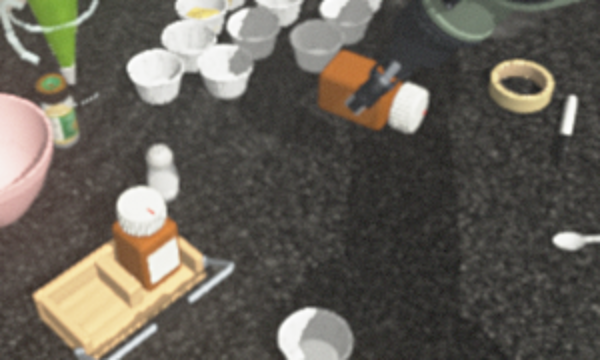

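The jar is held securely between the pads at about (375,88) in the crop. Next comes a mid waypoint, then a point above the bay.

Run:
```python
from plan import *
from scipy.spatial.transform import Rotation as Ro, Slerp
R0=np.array(read_state()["tool_rot"]); Rp=Rplace(-ry)
Rm=Slerp([0,1],Ro.from_matrix([R0,Rp]))([.5]).as_matrix()[0]
print(Rm.round(2))
bay=rk+45*ry+2*rx+ry*LX+Rp[:,2]*G+up*(12+LZ)
for p in([480,0,300],[500,0,320],[520,20,280],[460,40,260]):
    q=inverse_kinematics(p,Rm)
    print(p,None if q is None else np.round(q,2))
    if q is not None: break
if q is not None:
    movep(p,Rm); st("mid")
    q=inverse_kinematics(bay+[0,0,150],Rp); print(np.round(q,2) if q is not None else None)
save(camera("scene"),"s2"); cv2.imwrite("pics/s2c.png",cv2.imread("pics/s2.png")[50:350,150:550])
```

```text
[[-0.61 -0.79  0.08]
 [-0.75  0.55 -0.37]
 [ 0.25 -0.28 -0.93]]
[480, 0, 300] [ 0.56  0.45 -1.24  1.89  0.78  1.39  1.55]
mid 9.12 [480.1  -1.2 299.1] 59.5 65.1 [ 0.4 -0.7 -4.1] [ 0.56  0.45 -1.24  1.9   0.78  1.38  1.55]
[-0.52  0.98 -0.45  1.28  0.98  1.9   2.08]
```

View pics/s2c.png

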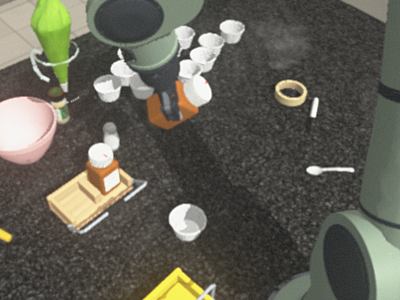

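Run:
```python
from plan import *
Rp=Rplace(-ry); bay=rk+45*ry+2*rx+ry*LX+Rp[:,2]*G+up*(12+LZ)
movep(bay+[0,0,150],Rp); st("above")
movel(bay+[0,0,62],Rp); st("pre")
for n in("scene","top"):
    c=camera(n); save(c,n+"3"); P=cloud(c); D=P-rk; X=D@rx; Y=D@ry; Z=P[...,2]
    im=c["image"].astype(int); b,gg,r=im[...,0],im[...,1],im[...,2]
    m=(np.abs(Z-(12+62+126))<5)&(np.abs(X)<45)&(np.abs(Y-45)<45)
    p=np.stack([X,Y,Z],-1)[m]; 
    if len(p): print(n,"lid top",len(p),p.min(0).round(1),p.max(0).round(1),np.median(p,0).round(1))
    m=(r>b*1.8)&(r>60)&(Z>60)&(Z<170)&(np.abs(X)<70)&(Y<110)&(Y>-5); p=np.stack([X,Y,Z],-1)[m]
    if len(p): print(n,"amber",len(p),np.percentile(p,[2,50,98],axis=0).round(1))
a=cv2.imread("pics/scene3.png")[130:330,150:350]; b=cv2.imread("pics/top3.png")[90:240,190:340]
o=np.zeros((400,800,3),np.uint8); o[:,:400]=cv2.resize(a,(400,400)); o[:,400:]=cv2.resize(b,(400,400)); cv2.imwrite("pics/p3.png",o)
```

```text
above 10.75 [609.2 195.5 209.1] 59.2 65.2 [-1.2 -0.6 -2.5] [-0.52  0.97 -0.45  1.28  0.98  1.9   2.08]
pre 11.48 [608.9 196.9 121.3] 59.6 65.2 [ 1.  -0.5 -1.1] [-0.53  1.09 -0.44  1.28  0.99  1.83  2.  ]
scene lid top 377 [-26.3  17.8 195. ] [ 27.9  71.1 203.2] [ -0.9  45.6 198.1]
scene amber 587 [[-29.7  17.8  79.7]
 [-26.3  48.6 146.5]
 [ 20.6  74.2 164.6]]
top lid top 311 [-23.9  17.3 195. ] [ 28.   69.4 203.3] [  1.9  43.2 198.6]
top amber 234 [[-27.6  14.5  85.1]
 [-23.1  26.5 155.6]
 [ 25.6  70.7 163.6]]
```

View pics/p3.png

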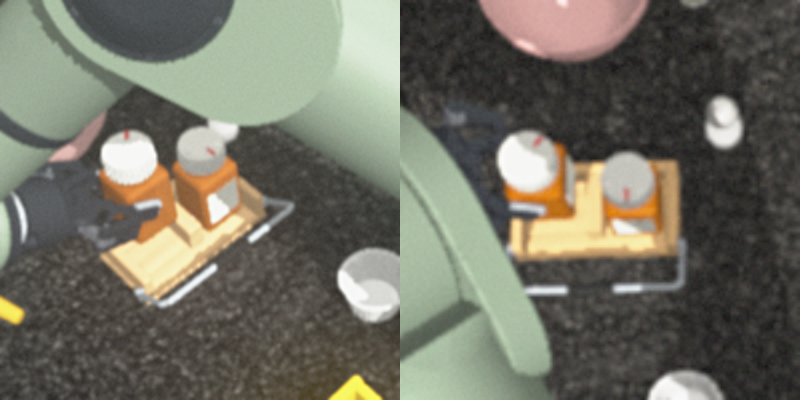

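The jar is upright and centred over the bay, its lid at (527,160) in the top crop. The label faces the second jar and the pointer is turned about 1 rad anticlockwise from it. Now I'll lower it.

Run:
```python
from plan import *
Rp=Rplace(-ry); bay=rk+45*ry+2*rx+ry*LX+Rp[:,2]*G+up*(12+LZ)
print(movel(bay+[0,0,8],guard=12)); st("low")
print(movel(bay+[0,0,-5],max_speed=25,guard=8)); st("down")
def meas(tag):
    for n in("scene","top"):
        c=camera(n); save(c,n+tag); P=cloud(c); D=P-rk; X=D@rx; Y=D@ry; Z=P[...,2]
        m=(np.abs(Z-138)<6)&(np.abs(X)<45)&(np.abs(Y-45)<45); p=np.stack([X,Y,Z],-1)[m]
        if len(p): print(n,len(p),p.min(0).round(1),p.max(0).round(1),np.median(p,0).round(1))
meas("4")
```

```text
False
low 12.09 [608.7 196.9  67. ] 59.1 65.2 [ 1.3  0.4 -2.7] [-0.53  1.16 -0.43  1.26  1.01  1.79  1.96]
True
down 12.47 [609.2 197.1  60.6] 59.2 65.9 [0.2 2.7 7.7] [-0.54  1.17 -0.43  1.26  1.01  1.78  1.95]
scene 370 [-26.6  17.9 132.1] [ 26.9  70.5 141.5] [ -1.7  45.5 137.4]
top 291 [-24.4  18.1 132. ] [ 28.4  70.  143.7] [  1.   44.2 137.4]
```

```bash
cat >> plan.py <<'E'
def Rdown(phi):  # tool down, y_tool at angle phi from rack x
    y=np.cos(phi)*rx+np.sin(phi)*ry; z=-up; return np.stack([np.cross(y,z),y,z],1)
lid=rk+45*ry+0.7*rx
E
python3 - <<'E'
from plan import *
open_gripper(); st("open")
R=np.array(read_state()["tool_rot"]); e=np.array(read_state()["eef_pos"])
movel(e-R[:,2]*110); st("back")
movel(e-R[:,2]*110+[0,0,130]); st("up")
for ph in(.6,.6+np.pi,.6-np.pi):
    print(ph,[None if (q:=inverse_kinematics(lid+up*z,Rdown(a))) is None else np.round(q,2) for a,z in((ph,190),(ph,107),(ph-1.5,107))])
for n in("scene","top"):
    c=camera(n); save(c,n+"5"); P=cloud(c); D=P-rk; X=D@rx; Y=D@ry; Z=P[...,2]
    m=(np.abs(Z-138)<6)&(np.abs(X)<45)&(np.abs(Y-45)<45); p=np.stack([X,Y,Z],-1)[m]
    if len(p): print(n,len(p),p.min(0).round(1),p.max(0).round(1),np.median(p,0).round(1))
E
```

```text
open 12.95 [608.7 196.9  59.4] 85.4 0.0 [-0.2  0.5 -0. ] [-0.54  1.18 -0.43  1.26  1.01  1.78  1.95]
back 13.83 [602.9 291.2 114. ] 85.3 0.0 [ 0.8 -0.2  0.3] [-0.69  1.17 -0.36  1.06  0.91  1.9   2.06]
up 14.85 [602.7 291.7 243.8] 85.5 0.0 [ 0.1 -0.2  0. ] [-0.8   1.   -0.11  1.05  0.76  1.92  2.25]
0.6 [array([-0.88,  0.72,  0.76,  1.62, -0.56,  1.03,  0.71]), array([-0.8 ,  0.79,  0.61,  1.68, -0.57,  0.86,  0.71]), array([-1.05,  1.11,  1.22,  1.69, -1.12,  1.2 , -0.37])]
3.741592653589793 [array([-1.06,  0.97,  1.22,  1.63, -0.95,  1.25, -2.12]), array([-1.05,  1.11,  1.22,  1.69, -1.12,  1.2 , -2.01]), array([-0.24,  0.7 , -0.28,  1.64,  0.24,  0.83,  1.69])]
-2.541592653589793 [array([-1.06,  0.97,  1.22,  1.63, -0.95,  1.25, -2.12]), array([-1.05,  1.11,  1.22,  1.69, -1.12,  1.2 , -2.01]), array([-0.24,  0.7 , -0.28,  1.64,  0.24,  0.83,  1.69])]
top 286 [-24.1  20.  132.7] [ 28.5  70.2 143. ] [  1.3  44.7 137.7]
```

Run:
```python
from plan import *
R=Rdown(.6)
movep(lid+up*185,R); st("above")
print(movel(lid+up*109,R,guard=10)); st("at lid")
clamp(); st("clamp")
q=np.array(read_state()["qpos"]); t0=np.array(read_state()["torque"])
y0=np.array(read_state()["tool_rot"])[:,1]
for i in range(12):
    q[6]-=.13; goto_joints(q); s=read_state(); y=np.array(s["tool_rot"])[:,1]
    t=np.array(s["torque"])-t0; print(i,round(s["time"],2),"turn",round(np.arctan2(np.cross(y0,y)[2],y0@y),3),"T",t.round(2),"F",np.round(s["ft_force"],1),round(s["finger_gap"],1))
    if abs(t[2])>.6: break
```

```text
above 16.38 [606.4 205.8 184.4] 85.5 0.0 [ 0.1 -0.3 -0.7] [-0.88  0.72  0.75  1.63 -0.56  1.02  0.71]
False
at lid 17.03 [607.2 204.9 109.5] 85.0 0.0 [-0.4 -0.3  1.3] [-0.84  0.81  0.68  1.68 -0.63  0.89  0.76]
clamp 17.44 [607.5 205.3 110.1] 52.3 62.0 [0.  1.2 7.5] [-0.84  0.81  0.68  1.68 -0.63  0.89  0.76]
0 17.7 turn -0.127 T [ 0.12 -0.08  0.02] F [0.1 0.6 1.2] 52.5
1 17.96 turn -0.254 T [ 0.21 -0.06 -0.08] F [0.6 0.7 1.9] 52.1
2 18.22 turn -0.383 T [ 0.25 -0.04 -0.08] F [0.4 1.9 3.8] 52.4
3 18.48 turn -0.513 T [ 0.38 -0.02 -0.12] F [0.3 1.3 4.1] 52.6
4 18.73 turn -0.642 T [ 0.37 -0.02 -0.07] F [0.6 1.7 3.8] 52.2
5 18.99 turn -0.772 T [ 0.44  0.03 -0.1 ] F [1.  2.  5.6] 52.6
6 19.25 turn -0.902 T [ 0.4   0.03 -0.09] F [0.9 2.3 5.8] 52.5
7 19.51 turn -1.032 T [ 0.2   0.04 -0.06] F [1.2 1.8 5.4] 52.4
8 19.77 turn -1.16 T [ 0.75 -0.27  0.95] F [1.1 2.4 6.7] 52.3
```

The torque rose to 0.95 N m after a 1.16 rad turn, so the stop is reached. I'll add one small press, then release and look.

Run:
```python
from plan import *
q=np.array(read_state()["qpos"]); q[6]-=.06; goto_joints(q); s=read_state(); print(np.round(s["torque"],2),np.round(s["ft_force"],1))
q[6]+=.06; goto_joints(q)
open_gripper(); st("open")
e=np.array(read_state()["eef_pos"])
movel(e+[0,0,110]); st("up")
c=camera("wrist"); save(c,"w6")
```

```text
[ 0.22 -0.44  0.87] [1.5 1.4 4.7]
open 20.7 [607.8 205.8 110.3] 85.1 0.0 [-0.9  0.1 -0.1] [-0.84  0.81  0.68  1.68 -0.63  0.88 -0.4 ]
up 21.58 [607.4 205.8 219.4] 85.2 0.0 [ 0.4 -0.1 -0.6] [-0.89  0.69  0.77  1.6  -0.53  1.08 -0.47]
```

View pics/w6.png

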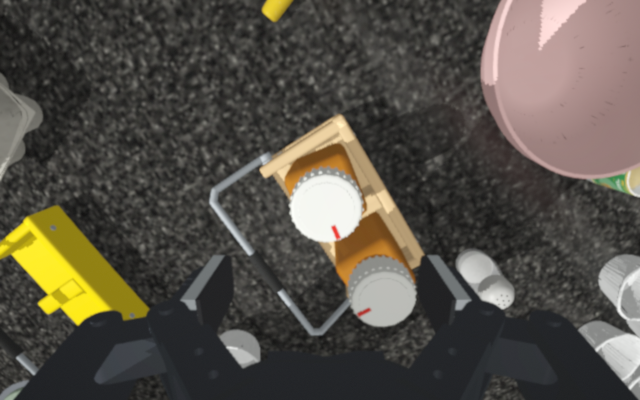

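The lid pointer at (336,232) is within about 12° of the rack's -y direction, which is the label direction plus the slight turn the bay play allows, so the lid is tight. Now the keeper: I'll grip the sleeve and raise it part way.

```bash
cat >> plan.py <<'E'
def bar(th): return rk-rx*(44+72*np.sin(th))+up*(22+72*np.cos(th))
E
python3 - <<'E'
from plan import *
P=cloud(load("w6")); D=P-rk; X=D@rx; Y=D@ry; Z=P[...,2]
m=(X<-75)&(X>-130)&(np.abs(Y)<70)&(Z>45)&(Z<90); p=np.stack([X,Y,Z],-1)[m]; print(len(p),np.median(p,0).round(1))
sl=p[np.abs(p[:,1])<20]; print("sleeve",len(sl),np.median(sl,0).round(1) if len(sl) else 0)
m=(np.abs(Z-102)<6)&(np.abs(X)<45)&(np.abs(Y-45)<42); r=np.stack([X,Y],-1)[m]; print("shoulder",len(r),cv2.minAreaRect(r.astype(np.float32)) if len(r)>5 else 0)
R=Rdown(0); b=bar(.93); print(b)
movep(b+up*90,R); st("above")
print(movel(b-up*14,R,guard=10)); st("at bar")
save(camera("scene"),"s7"); cv2.imwrite("pics/s7c.png",cv2.resize(cv2.imread("pics/s7.png")[180:300,180:340],None,fx=4,fy=4))
E
```

```text
1104 [-100.     4.    67.7]
sleeve 433 [-99.3   0.6  69. ]
shoulder 879 ((1.2001018524169922, 44.798160552978516), (57.329227447509766, 58.68079376220703), 79.11988830566406)
[507.37254938 153.79913246  65.04404672]
above 22.25 [507.4 153.8 154.9] 85.7 0.0 [ 0.1 -0.2 -0.8] [-0.85  0.56  0.62  1.94 -0.45  0.78  0.09]
False
at bar 23.09 [507.9 153.8  51.6] 85.6 0.0 [0.2 1.2 0.2] [-0.74  0.71  0.48  1.99 -0.58  0.57  0.2 ]
```

View pics/s7c.png

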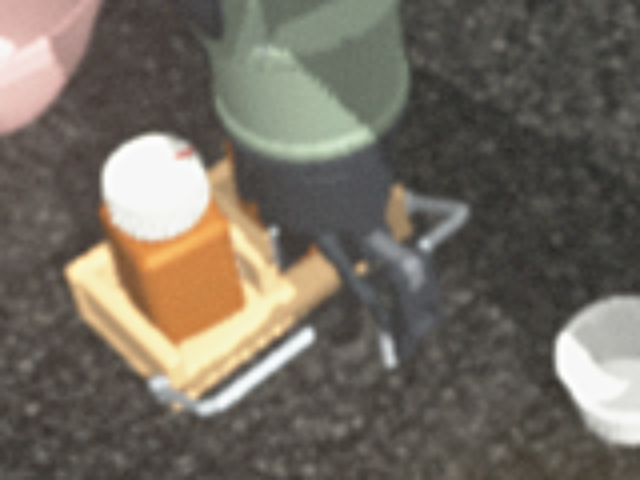

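The fingers straddle the sleeve at about (365,300) in the crop, and the jar stands in its bay turned about 11° against the bay walls. Next I clamp, arc, release and push.

Run:
```python
from plan import *
R=Rdown(0)
clamp(); st("clamp")
e=np.array(read_state()["eef_pos"]); off=e-bar(.92); print("off",off.round(1))
print(movel(bar(.85)+off,max_speed=40,guard=30)); print(movel(bar(.78)+off,max_speed=40,guard=30)); st("arc")
open_gripper(); st("open")
e=np.array(read_state()["eef_pos"])
movel(e+up*75); movel(e+up*75-rx*45); clamp(); st("closed")
s=bar(.78)-up*16-rx*(6+14.5+12)
print(movel(s,R,guard=8)); st("start")
o=-up*14-rx*(6+14.5)
print(movel(bar(.78)+o,R,max_speed=50,guard=15)); st("touch")
for th in(.6,.4,.2):
    h=movel(bar(th)+o,R,max_speed=60,guard=25); st(th)
    if h: break
save(camera("scene"),"s8"); cv2.imwrite("pics/s8c.png",cv2.resize(cv2.imread("pics/s8.png")[180:300,180:340],None,fx=4,fy=4))
```

```text
clamp 23.82 [507.6 153.8  51.1] 10.0 58.5 [ 2.1  0.4 -2. ] [-0.74  0.71  0.47  2.   -0.58  0.57  0.2 ]
off [ -0.2  -0.  -14.6]
False
False
arc 24.38 [513.6 154.2  58.7] 9.6 59.1 [-6.6  0.   1.5] [-0.75  0.71  0.49  1.98 -0.57  0.6   0.19]
open 25.1 [514.3 154.2  58.6] 85.6 0.0 [-0.4  0.  -0.2] [-0.75  0.71  0.49  1.98 -0.57  0.6   0.19]
closed 26.97 [469.3 151.5 133.6] 0.0 0.0 [-0.6  1.  -0.4] [-0.88  0.54  0.6   2.05 -0.48  0.69  0.1 ]
False
start 27.63 [482.2 152.   57.7] -0.2 0.0 [ 0.2  0.2 -0.2] [-0.77  0.67  0.48  2.06 -0.58  0.55  0.19]
False
touch 28.02 [494.6 153.2  59.7] -0.1 0.5 [-1.1  0.2  0.5] [-0.76  0.68  0.48  2.03 -0.58  0.57  0.19]
0.6 28.39 [504.6 153.7  67.9] 0.2 0.0 [ 0.7 -0.5 -0.2] [-0.76  0.68  0.5   2.   -0.57  0.6   0.18]
0.4 28.78 [516.9 154.3  74.3] 0.1 0.0 [-0.6  0.3 -1. ] [-0.76  0.69  0.51  1.97 -0.55  0.63  0.17]
0.2 29.18 [530.7 155.1  78.6] 0.1 0.0 [0.4 0.4 0.4] [-0.75  0.7   0.52  1.93 -0.55  0.66  0.17]
```

View pics/s8c.png

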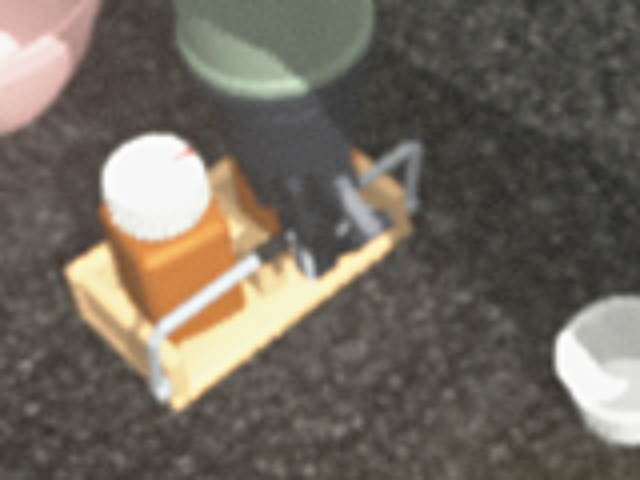

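The keeper is almost up; I'll push on to its hard stop.

Run:
```python
from plan import *
R=Rdown(0); o=-up*14-rx*20.5
h=movel(bar(.05)+o,R,max_speed=50,guard=12); st(h)
if not h:
    h=movel(bar(0)+o+rx*16,R,max_speed=25,guard=12); st(h)
if h:
    e=np.array(read_state()["eef_pos"]); 
    movel(e+rx*2.5,max_speed=20,guard=15); st("press")
e=np.array(read_state()["eef_pos"])
movel(e-rx*60); movel(e-rx*60+up*120); st("away")
for n in("scene","top"):
    c=camera(n); save(c,n+"9"); P=cloud(c); D=P-rk; X=D@rx; Y=D@ry; Z=P[...,2]
    m=(X<-36)&(X>-75)&(np.abs(np.abs(Y)-50)<40)&(Z>80)&(Z<105); p=np.stack([X,Y,Z],-1)[m]; print(n,"bar",len(p),np.median(p,0).round(1))
    for y0 in(45,-45):
        m=(np.abs(Z-138)<6)&(np.abs(X)<45)&(np.abs(Y-y0)<40); p=np.stack([X,Y,Z],-1)[m]; print("lid",len(p),((p.min(0)+p.max(0))/2).round(1) if len(p) else 0)
a=cv2.imread("pics/scene9.png")[160:310,180:380]; b=cv2.imread("pics/top9.png")[110:270,210:350]
o=np.zeros((450,800,3),np.uint8); o[:338,:450]=cv2.resize(a,(450,338)); o[:400,450:]=cv2.resize(b,(350,400)); cv2.imwrite("pics/p9.png",o)
```

```text
False 29.59 [541.3 155.8  79.9] 0.0 0.0 [-0.6 -0.3 -0.5] [-0.75  0.71  0.52  1.9  -0.54  0.68  0.17]
True 30.02 [546.4 156.2  79.3] -0.1 1.6 [-3.1  0.4  1.8] [-0.74  0.72  0.52  1.88 -0.54  0.69  0.17]
press 30.23 [546.2 156.2  78.6] -0.1 1.6 [-3.8  0.6  2.2] [-0.74  0.72  0.52  1.88 -0.54  0.7   0.17]
away 31.73 [486.1 152.5 198. ] -0.2 0.0 [-0.5 -0.5 -0.7] [-0.92  0.47  0.68  1.95 -0.39  0.86  0.03]
scene bar 166 [-45.3  28.9  96.8]
lid 365 [ -0.3  45.2 136.6]
lid 161 [ -2.3 -34.2 136.4]
top bar 78 [-43.8 -38.1  96.6]
lid 0 0
lid 289 [-1.000e-01 -4.560e+01  1.373e+02]
```

View pics/p9.png

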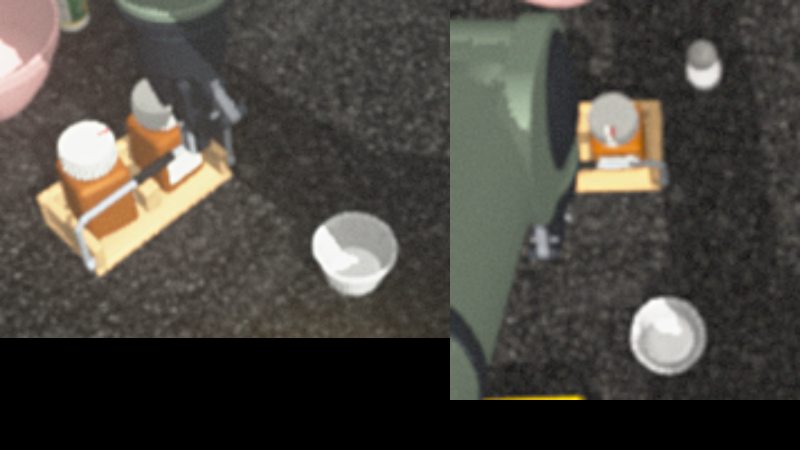

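```bash
python3 -c "
from workcell import *
print(finish_job())"
```

```text
the job is handed in; nothing more can be done
None
```

I handed the job in at about 32 s on the robot's clock: the amber jar stands upright in the free bay, its lid is turned clockwise to the stop, and the keeper bar is fully up against its stop, with the other objects left untouched.

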